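Snap the ordering tablet into its spring dock

TASK

The ordering tablet lies loose on its table dock, with its right end propped on the dock's right jaw. Without forcing it, square it up with the dock, slide it into the sprung left jaw and push that jaw back until the tablet's right end can be lowered behind the right jaw, then let go so that the springs centre it: it must finish flat on the dock, square, centred, and held by both jaws. Leave the rice bowl, the lidded dish and the menu stand where they are.

Things in the scene. Friction and masses are not known exactly. Their poses are not given: they have to be found in the camera images.
- dock: Fixed pale wooden block on the table, 116 (x) x 224 (y) x 20 mm high; its flat top is the tablet's bed. Origin at the centre of its underside, z up, +y its left end, -y its right end. Each end has a steel jaw sprung along y: two claws 24 mm wide at x = -42 and +42 mm, with a free gap between them (x -30 to +30 mm, nothing above the bed) where a shut gripper can pass.
- left_lip (a point): Midpoint between the lip edges of the left jaw's two claws, at lip-top height; moves with the jaw; at rest at dock y = +80 mm, 38 mm above the table. Each lip overhangs the claw's upright inner face by 5 mm towards the dock's middle (face at y = 85 mm). Lip underside 13 mm, flat lip top 18 mm above the bed.
- right_lip (a point): The same point of the right jaw, mirrored: at rest at dock y = -80 mm (upright face at -85 mm), 38 mm above the table.
- tablet: Loose grey tablet, black screen up, 112 (x) x 180 (y) x 10 mm, 0.25-0.4 kg, must not be pressed over 60 N. Origin at the centre of its underside, z out of the screen, +y its left end. Starts sloping about 0.13 rad, left bottom edge on the bed, underside riding on the right lip tops, up to 20 mm off to one side and turned up to 0.1 rad. Docked, its origin is on the dock's axis at bed height, both jaws pushed back 5 mm.
- tablet_left_end (a point): Middle of the bottom edge of the tablet's left end (tablet y = +90 mm). At the start 0 to 45 mm short of the left lip.
- tablet_right_end (a point): Middle of the bottom edge of the tablet's right end (tablet y = -90 mm). At the start it overhangs the right lip by 20 to 60 mm. It clears the right lip once the tablet's middle is 10 mm left of the dock's middle, which is when the left jaw is pushed back 15 mm.
- jaw_left (a joint): How far the left jaw is pushed outwards (towards dock +y), m: 0 at rest, hard stop at 0.019. Its spring pushes back with 2 N at rest, rising by 0.6 N per mm (about 11 N at 15 mm, 13.5 N at the stop, to which the tablet's sliding friction of 1 to 4 N adds).
- jaw_right (a joint): How far the right jaw is pushed outwards (towards dock -y), m: same spring and stop as the left one.
- rice_bowl: Blue china bowl, 110 mm across and 55 mm high, origin at the centre of its underside. Bystander.
- lidded_dish: Round brass-coloured lidded dish, 156 mm across and 76 mm high, origin at the centre of its underside. Bystander.
- menu_stand: Upright black menu panel on a foot, 140 mm wide (y) and 152 mm high, origin at the centre of its underside. Bystander.
Mind the look-alikes: they are no part of the job. Of the things like the tablet, leave any that is brown or purple; of the rest the larger one is meant.

How it is judged:
By the outcome, as a careful person would: the job done as asked, in the order asked, and still so for the second after the job is handed in, with the robot touching nothing.
It also fails if it takes over 64 s, if anything falls off the work surface, if the arm or the gripper's body presses on something with over 40 N, if the wrist force passes 120 N, or if a joint passes its speed limit or range.

ROBOT

A 7-joint arm with a two-finger parallel gripper is mounted at the origin on the work surface. World frame = base frame: x ahead of the robot, y to its left, z up, the work surface at z = 0. Lengths are in m, angles in rad, forces in N, time in s.
With the tool pointing down it reaches from about 0.4 to 0.85 m from the base axis. Payload 10.4 kg.
Tool frame: the origin (TCP) lies between the finger pads; the fingertips stand ahead of it and the grasp point (between the pads) lies 3 mm ahead of it (r.tips_ahead is the z of the fingertips in the tool frame, in m); z points along the fingers, y is the line along which they close (so a half turn about z gives the same grasp; the last joint's range is limited). The gripper opens to 87 mm and grips with 3 to 60 N. Pads are 19 mm wide; open, the fingers measure 117 mm over their backs; the gripper's body (75 mm by 190 mm) begins 51 mm behind the grasp point.
Start: joints at [-0.023, 0.332, -0.065, 1.46, 0.022, 1.35, -0.088], TCP at [0.625, 0, 0.245] pointing down, gripper open.
Joint ranges: [-2.6, 2.6], [-0.5, 2.12], [-1.47, 1.34], [0.16, 2.42], [-1.27, 4.41], [0.06, 2.06], [-2.6, 2.6]. Speed limits (rad/s): [2.22, 2.22, 2.79, 2.79, 3.14, 3.14, 3.14].

INTERFACE

Orientations are given as a unit quaternion [x, y, z, w].
In Python, from bench import telemetry, camera, get_calibration, r gives the robot as it stands.
- The arm moves only by the tool drive_tool, never from a script. Its argument "series" is one flat list of numbers, 7 for each row, row after row: the turn, a rotation vector about the tool's x, y, z in units of 5 degrees (1.0 is 5 degrees), then the shift along the tool's x, y, z in units of 40 mm (1.0 is 40 mm), then the opening, from -1 (shut) to 1 (fully open). A call has 1 to 10 rows; each row is the pose to reach, as a shift and turn from the pose commanded when the call began, along the tool's axes at that moment; what a row does not reach only later rows make up. A row lasts 1/12 s, in which the tool goes at most 41.7 mm and 7.16 degrees, less where a joint would pass 70% of its speed; a pose out of reach is approached as far as the arm can. A call with a gripper value outside its range is refused whole. The fingers move at their own pace and stop on an object; "grip_force" is the grip in N (left out, the last holds). Time passes only in rows, so rows that repeat a pose let the fingers close. It gives the time, the measured TCP pose, the force, the opening and the grip force at its end, in the units of the state.
- telemetry.read_state(): the state, without advancing time (a new reading comes with each control period).
- camera(name): name is "scene" or "side" or "wrist"; returns the picture (384x512x3 uint8, red, green, blue); there is no depth.
- get_calibration(name): a dict with "fovy" (degrees; the focal length in pixels is half the picture's height over the tangent of half this angle, whatever the lens; pixels are square), "cx", "cy" (the principal point, pixels), "xyz" and "rotation" of the camera in the world. Camera axes: x right, y up, looking along -z (the intrinsics and any distortion apply to the point x, -y, -z); pixel columns grow to the right and rows downward; lengths in m; the calibration is good to about 2 mm. The wrist camera is an equidistant fisheye: a pixel r from the principal point sees the ray r / f radians off the axis. A picture is of the moment at which its call begins: read the wrist's pose just before it. get_calibration takes no time and is no camera call; for the wrist camera it gives the pose at the moment of the call.
- r.close_job(): hands the job in; it is judged then, once.
The state is a dict: "time": time; "joint_positions": joint angles; "joint_vel": joint speeds; "joint_torque": joint torques, N m; "ee_pos": TCP position; "eef_rot": TCP orientation; "ft_force": force on the tool from outside, world axes, zero at the start; "torque": the same for the moment, N m; "width": finger opening in m; "grip_force": force on a finger pad.
Only numpy, scipy, OpenCV 4.12 (cv2) and the standard library are available. Lean on these libraries where they do the work, as an engineer would, in place of code of your own. Each camera call takes 0.05 s, during which the arm holds its last target. There are 200 camera calls.

## Working session

There is one attempt and no reset: what is moved stays moved. The work goes in short steps, Python scripts to look and compute and a tool call to move; the robot and the scene stay as the last step left them, time stands still between calls to the robot, and variables do not carry over. Pictures are saved under pics/ and viewed, at most 10 in all, crops included, and the job is handed in when it is done.

Besides the shell and the picture viewer there is one more tool, called after "Request:" as name(argument=value, ...) on one line, values as JSON. drive_tool: Moves the arm, as the interface text tells. Its arguments: {"type":"object","properties":{"series":{"type":"array"},"grip_force":{"type":"number"}},"required":["series"]}

```bash
mkdir -p pics; ls; python3 - <<'E'
from bench import telemetry,camera,get_calibration,r
import cv2,numpy as np
for n in("scene","side","wrist"):
    c=get_calibration(n); print(n,{k:np.round(v,4).tolist() for k,v in c.items() if not isinstance(v,str)})
    cv2.imwrite(f"pics/{n}0.png",camera(n)[...,::-1])
a=[cv2.imread(f"pics/{n}0.png") for n in("scene","side")]
s=telemetry.read_state();print(s,r.tips_ahead)
E
```

```text
pics
scene {'fovy': 51.628, 'cx': 256.9076, 'cy': 194.9203, 'xyz': [1.5371, -0.0003, 0.9918], 'rotation': [0.2829, 0.2796, 0.6564, 0.641]}
side {'fovy': 46.9631, 'cx': 251.9045, 'cy': 189.436, 'xyz': [-0.0281, 0.8056, 0.9794], 'rotation': [-0.1311, 0.3813, 0.8721, -0.2772]}
wrist {'fovy': 65.7065, 'cx': 254.4697, 'cy': 190.3958, 'xyz': [0.6248, 0.0839, 0.3837], 'rotation': [-0.1534, 0.0002, -0.0001, 0.9882]}
{'time': 0.15, 'joint_positions': array([-0.02258817,  0.33269808, -0.06471998,  1.46073104,  0.02159347,
        1.34992105, -0.08850189]), 'joint_vel': array([-0.00068974, -0.00035113,  0.00103776, -0.00215093,  0.00100461,
       -0.00122315, -0.00153646]), 'joint_torque': array([ 1.82067095e-03, -6.23630190e+01,  2.54254905e-02, -3.90143681e+01,
       -6.11935230e-02,  3.71907104e-02, -1.53469024e-06]), 'ee_pos': array([6.24729739e-01, 6.99828318e-06, 2.43962913e-01]), 'eef_rot': array([ 7.07099509e-01,  7.07113854e-01, -3.87388004e-04, -3.63503849e-04]), 'ft_force': array([-0.40620071,  0.24389413, -0.27237659]), 'torque': array([-0.02732824,  0.00910271,  0.04691186]), 'grip_force': 0.0, 'width': 0.08708027176512666} 0.022
```

View pics/scene0.png

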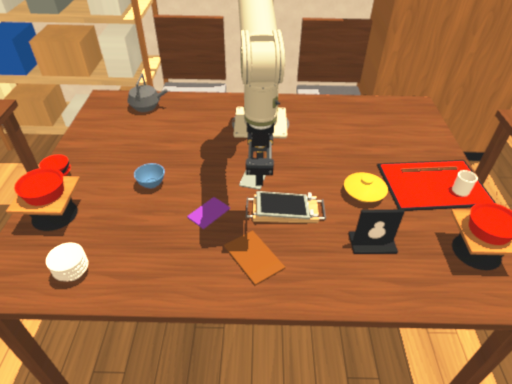

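View pics/side0.png

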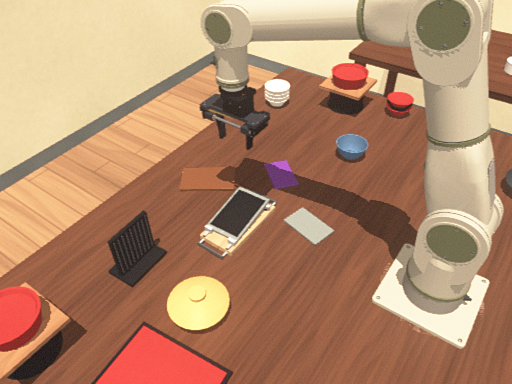

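View pics/wrist0.png

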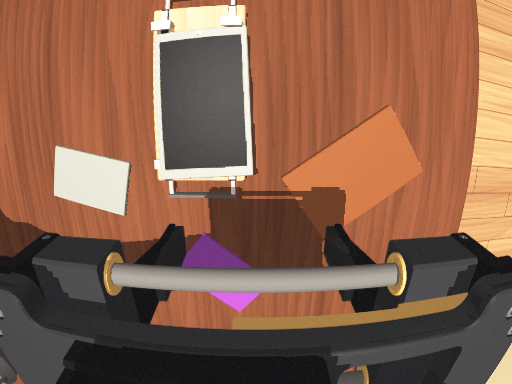

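Candidates for the tablet (wrist picture):
- grey and black tablet on the dock, at (203,102), the largest
- small grey slab at (92,180)
- brown slab at (355,165), excluded by colour
- purple slab at (220,270), excluded by colour

I choose the one at (203,102). Next is a close crop of it.

```bash
cat > h.py <<'E'
import numpy as np,cv2
from scipy.spatial.transform import Rotation as R
from bench import telemetry,camera,get_calibration,r
def ray(c,px,fish):
    px=np.atleast_2d(px).astype(float); f=192/np.tan(np.radians(c["fovy"]/2))
    d=(px-[c["cx"],c["cy"]])/f
    if fish:
        t=np.linalg.norm(d,axis=1,keepdims=True); d=d/t*np.tan(t)
    return R.from_quat(c["rotation"]).apply(np.c_[d[:,0],-d[:,1],-np.ones(len(d))])
def cast(c,px,z,fish=True):
    v=ray(c,px,fish); o=np.array(c["xyz"]); z=np.asarray(z,float)
    return o+v*((z-o[2])/v[:,2])[:,None]
def proj(c,P,fish=True):
    p=R.from_quat(c["rotation"]).inv().apply(np.atleast_2d(P)-c["xyz"]); f=192/np.tan(np.radians(c["fovy"]/2))
    u=np.c_[p[:,0],-p[:,1]]/-p[:,2:]
    if fish:
        t=np.linalg.norm(u,axis=1,keepdims=True); u=u/t*np.arctan(t)
    return u*f+[c["cx"],c["cy"]]
E
python3 - <<'E'
import cv2
a=cv2.imread("pics/wrist0.png")[0:200,135:275]
cv2.imwrite("pics/w0crop.png",cv2.resize(a,None,fx=3,fy=3,interpolation=cv2.INTER_CUBIC))
E
```

```text
(no output)
```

View pics/w0crop.png

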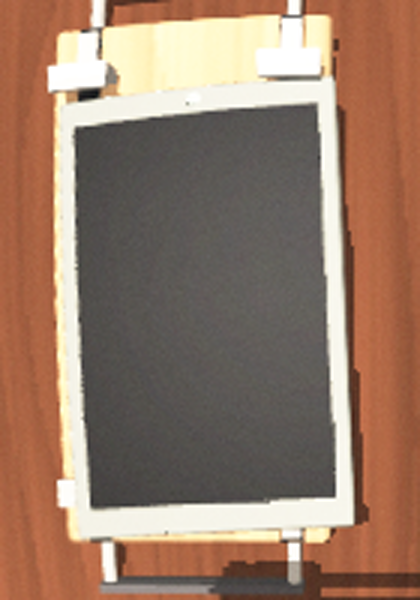

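The crop shows the tablet on the dock. Its top corners are near (64,100), (335,78), (354,524) and (78,537) in crop pixels. The dock corners are near (58,30), (330,15), (68,541) and (330,541), and the left lips are near (80,90) and (290,75).

```bash
python3 - <<'E'
from h import *
c=get_calibration("wrist")
f=lambda l:np.array(l)/3+[135,0]
D=cast(c,f([(58,30),(330,15),(330,541),(68,541)]),.02);print("dock",D.round(4).tolist(),D.mean(0))
def yaw(v): return np.arctan2(-v[0],v[1])
print("yaws",yaw(D[0]-D[3]),yaw(D[1]-D[2]),D[1]-D[0],D[2]-D[3])
L=cast(c,f([(50,91),(112,91),(258,76),(320,76)]),.038);print("lips",L.round(4).tolist())
for zr in(.048,.054):
  T=cast(c,f([(64,100),(335,78),(354,524),(78,537)]),[.03,.03,zr,zr]);print("tab",T.round(4).tolist(),yaw(T[0]-T[3]),yaw(T[1]-T[2]),[np.linalg.norm(T[i]-T[i-1]) for i in range(4)])
# screen contour in the wrist picture
g=cv2.cvtColor(cv2.imread("pics/wrist0.png"),cv2.COLOR_BGR2HSV);m=((g[...,2]<110)&(g[...,1]<60)).astype(np.uint8);m[200:]=0
k=max(cv2.findContours(m,0,1)[0],key=cv2.contourArea);print(cv2.boundingRect(k),cv2.approxPolyDP(k,5,True)[:,0].tolist())
# menu stand etc. from the scene
s=get_calibration("scene");print("stand foot, dish, bowl",cast(s,[(352,252),(397,252),(365,188),(150,178)],[0,0,.04,.03],False).round(3).tolist())
E
```

```text
dock [[0.4996, 0.2049, 0.02], [0.6134, 0.2028, 0.02], [0.6127, -0.0184, 0.02], [0.4972, -0.0179, 0.02]] [0.55575511 0.09283723 0.02      ]
yaws -0.010744421523370162 -0.0030937491594750627 [ 0.11377102 -0.0021143   0.        ] [ 0.11548031 -0.00051606  0.        ]
lips [[0.5031, 0.1728, 0.038], [0.529, 0.1699, 0.038], [0.5865, 0.172, 0.038], [0.6102, 0.1713, 0.038]]
tab [[0.5064, 0.1702, 0.03], [0.6157, 0.1724, 0.03], [0.6231, -0.0037, 0.048], [0.5116, -0.0084, 0.048]] 0.028610516984962257 0.04160609075923244 [np.float64(0.17958359115472988), np.float64(0.10930791631135844), np.float64(0.1771189478622736), np.float64(0.11160443579374842)]
tab [[0.5064, 0.1702, 0.03], [0.6157, 0.1724, 0.03], [0.6231, -0.0021, 0.054], [0.5136, -0.0068, 0.054]] 0.04030043172381539 0.042159524999380894 [np.float64(0.1787190346006559), np.float64(0.10930791631135844), np.float64(0.17628111125611506), np.float64(0.10961034530371974)]
(160, 35, 87, 134) [[239, 35], [160, 43], [165, 168], [246, 164]]
stand foot, dish, bowl [[0.734, 0.301, 0.0], [0.73, 0.445, 0.0], [0.472, 0.381, 0.04], [0.431, -0.403, 0.03]]
```

Request:
drive_tool(series=[0,0,0,0,0.8,0,-1,0,0,0,0,0.8,1,-1,0,0,0,0,0.8,2,-1,0,0,0,0,0.8,3,-1,0,0,0,0,0.8,3.8,-1,0,0,0,0,0.8,4.2,-1,0,0,0,0,0.8,4.5,-1,0,0,0,0,0.8,4.5,-1,0,0,0,0,0.8,4.5,-1], grip_force=20)

```text
time: 0.9
ee_pos: [0.6579, 0.0002, 0.0651]
eef_rot: [0.707, 0.707, 0.001, 0.0]
ft_force: [-0.1, 1.5, 4.6]
width: 0.0351
grip_force: 1.5
```

Request:
drive_tool(series=[0,0,0,0,0,0,-1,0,0,0,0,0,0,-1,0,0,0,0,0,0,-1,0,0,0,0,0,0,-1,0,0,0,0,0,0,-1,0,0,0,0,0,0,-1])

```text
time: 1.4
ee_pos: [0.657, -0.0, 0.0646]
eef_rot: [0.707, 0.707, -0.0, 0.0]
ft_force: [-0.2, 0.4, 1.8]
width: 0.0017
grip_force: 1.0
```

```bash
python3 - <<'E'
from h import *
c=get_calibration("wrist");print(c["xyz"]);cv2.imwrite("pics/w1.png",camera("wrist")[...,::-1])
E
```

```text
[0.65691692 0.08390121 0.20449785]
```

View pics/w1.png

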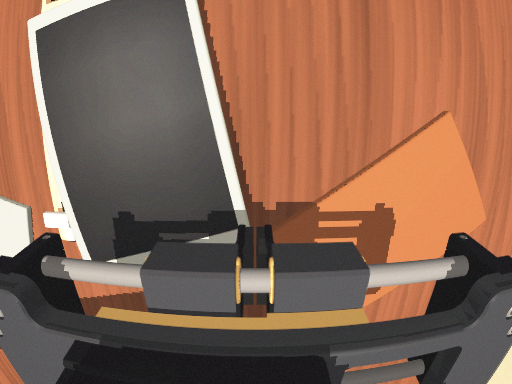

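The picture shows the shut fingers at about (255,235), just clear of the tablet's right-end side edge at about (243,215).

Request:
drive_tool(series=[0,0,0,0,-0.2,0,-1,0,0,0,0,-0.3,0,-1,0,0,0,0,-0.4,0,-1,0,0,0,0,-0.5,0,-1,0,0,0,0,-0.55,0,-1,0,0,0,0,-0.6,0,-1,0,0,0,0,-0.65,0,-1,0,0,0,0,-0.7,0,-1,0,0,0,0,-0.7,0,-1,0,0,0,0,-0.7,0,-1])

```text
time: 2.28
ee_pos: [0.6296, 0.0, 0.065]
eef_rot: [0.707, 0.707, 0.001, 0.001]
ft_force: [3.6, -0.6, 4.2]
width: 0.0006
grip_force: 3.2
```

```bash
cat > m.py <<'E'
from h import *
import sys
def lines(zr,name,view=False):
    c=get_calibration("wrist");a=camera("wrist");cv2.imwrite(f"pics/{name}.png",a[...,::-1])
    return c,a
def screen(a,rows=230):
    g=cv2.cvtColor(a,cv2.COLOR_RGB2HSV);m=((g[...,2]<110)&(g[...,1]<60)).astype(np.uint8);m[rows:]=0
    k=max(cv2.findContours(m,0,1)[0],key=cv2.contourArea);return k,cv2.approxPolyDP(k,5,True)[:,0]
E
python3 - <<'E'
from m import *
c,a=lines(.05,"w2");k,p=screen(a);print(p.tolist())
# right side edge: tablet/table boundary per row, cast on slope plane
E
```

```text
[[131, 0], [117, 107], [116, 229], [277, 229], [293, 0]]
```

Request:
drive_tool(series=[0,0,0,0,0.3,0,-1,0,0,0,0,0.3,-1,-1,0,0,0,0,0.1,-2,-1,0,0,0,0,0,-3,-1,0,0,0,0,-0.5,-4,-1,0,0,0,0,-1.5,-4,-1,0,0,0,0,-1.8,-4,-1,0,0,0,0,-1.8,-4,-1,0,0,0,0,-1.8,-4,-1,0,0,0,0,-1.8,-4,-1])

```text
time: 3.17
ee_pos: [0.5567, 0.0002, 0.2237]
eef_rot: [0.707, 0.707, -0.001, -0.001]
ft_force: [1.0, 0.0, -0.7]
width: 0.0008
grip_force: 0.0
```

```bash
python3 - <<'E'
from m import *
c,a=lines(.05,"w3");k,p=screen(a,240);print(c["xyz"],p.tolist())
b=a[0:236,145:395,::-1]
cv2.imwrite("pics/w3c.png",cv2.resize(b,None,fx=2.5,fy=2.5,interpolation=cv2.INTER_CUBIC))
E
```

```text
[0.55689397 0.08408994 0.36357541] [[257, 33], [253, 171], [338, 175], [343, 40]]
```

View pics/w3c.png

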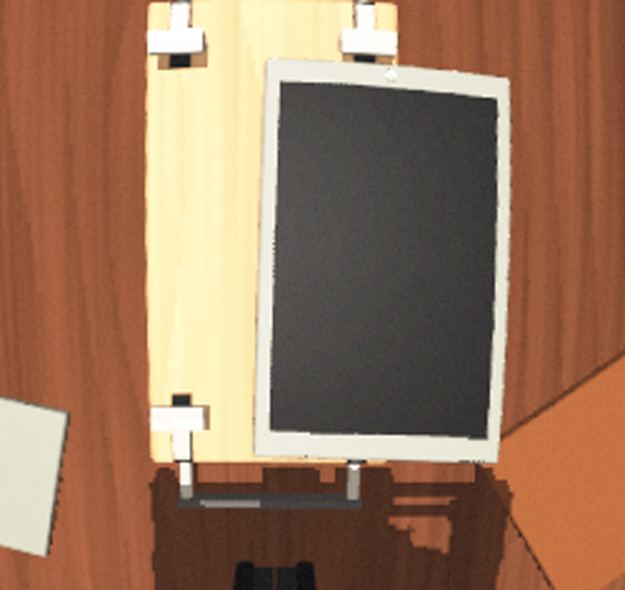

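The picture shows that the tablet was dragged about 45 mm towards +x. Its corners are now near (267,60), (510,78), (498,462) and (254,456) in crop pixels. The likely cause is that the fingers were still open on the way down and swept the tablet as they closed. It still rests on the dock, and the gripper is now shut. I'll measure again and push it back from the +x side at the right height.

```bash
python3 - <<'E'
from m import *
c=get_calibration("wrist")
f=lambda l:np.array(l)/2.5+[145,0]
T=cast(c,f([(267,60),(510,78),(498,462),(254,456)]),[.03,.03,.048,.048]);print("tab",T.round(4).tolist())
for i in range(4): print(np.linalg.norm(T[i]-T[i-1]).round(4),end=" ")
D=cast(c,f([(148,3),(397,3),(150,462)]),.02);print("dock",D.round(4).tolist())
L=cast(c,f([(148,54),(204,54),(342,54),(396,54),(150,408),(208,408)]),.038);print("lips",L.round(4).tolist())
cv2.imwrite("pics/s1.png",camera("scene")[160:250,220:370,::-1].repeat(5,0).repeat(5,1))
E
```

```text
tab [[0.554, 0.1699, 0.03], [0.6641, 0.1675, 0.03], [0.6593, -0.0096, 0.048], [0.5482, -0.007, 0.048]]
0.1779 0.1102 0.178 0.1111 dock [[0.499, 0.2033, 0.02], [0.6136, 0.2032, 0.02], [0.4967, -0.018, 0.02]]
lips [[0.5025, 0.1724, 0.038], [0.5269, 0.1712, 0.038], [0.5863, 0.1711, 0.038], [0.6099, 0.1723, 0.038], [0.501, 0.0128, 0.038], [0.5274, 0.0126, 0.038]]
```

View pics/s1.png

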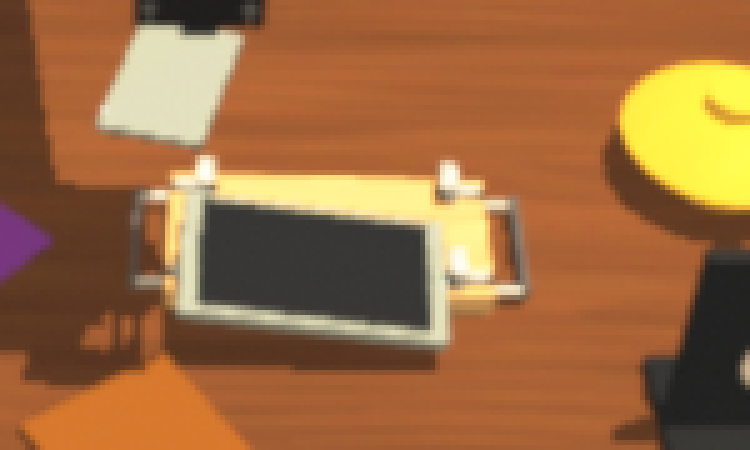

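Request:
drive_tool(series=[0,0,0,0.5,0.9,0,-1,0,0,0,1,1.8,0,-1,0,0,0,1.5,2.7,0,-1,0,0,0,2,3.6,0,-1,0,0,0,2,3.6,1,-1,0,0,0,2,3.6,2,-1,0,0,0,2,3.6,3,-1,0,0,0,2,3.6,4,-1,0,0,0,2,3.6,4.4,-1,0,0,0,2,3.6,4.4,-1])

```text
time: 4.1
ee_pos: [0.6977, 0.0796, 0.0417]
eef_rot: [0.707, 0.707, -0.004, -0.003]
ft_force: [-0.2, -0.1, -0.8]
width: 0.0009
grip_force: 0.0
```

Request:
drive_tool(series=[0,0,0,0,-0.2,0,-1,0,0,0,0,-0.4,0,-1,0,0,0,0,-0.5,0,-1,0,0,0,0,-0.6,0,-1,0,0,0,0,-0.7,0,-1,0,0,0,0,-0.8,0,-1,0,0,0,0,-0.8,0,-1])

```text
time: 4.68
ee_pos: [0.6688, 0.0801, 0.049]
eef_rot: [0.707, 0.707, 0.0, 0.0]
ft_force: [-1.0, -0.6, 0.4]
width: 0.0007
grip_force: 0.0
```

```bash
python3 - <<'E'
from m import *
c,a=lines(.05,"w4");k,p=screen(a,240);print(c["xyz"],p.tolist());print(telemetry.read_state()["ee_pos"])
E
```

```text
[0.66866743 0.16401585 0.18890558] [[227, 113], [69, 118], [76, 238], [226, 239]]
[0.6689931  0.08008415 0.04893014]
```

View pics/w4.png

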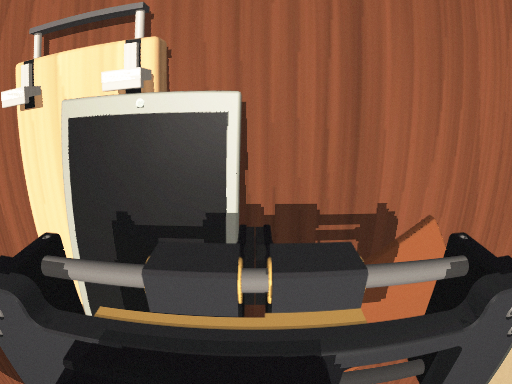

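The picture shows the finger's face at column 239, right against the tablet's side edge at about (240,200). Now I'll push slowly towards -x.

Request:
drive_tool(series=[0,0,0,0,-0.06,0,-1,0,0,0,0,-0.12,0,-1,0,0,0,0,-0.18,0,-1,0,0,0,0,-0.24,0,-1,0,0,0,0,-0.3,0,-1,0,0,0,0,-0.36,0,-1,0,0,0,0,-0.42,0,-1,0,0,0,0,-0.48,0,-1,0,0,0,0,-0.54,0,-1,0,0,0,0,-0.6,0,-1])

```text
time: 5.57
ee_pos: [0.6449, 0.0801, 0.0487]
eef_rot: [0.707, 0.707, 0.0, 0.0]
ft_force: [2.4, 0.0, 1.3]
width: 0.0008
grip_force: 1.3
```

```bash
python3 - <<'E'
from m import *
c,a=lines(.05,"w5");k,p=screen(a,240);print(c["xyz"],p.tolist());print(telemetry.read_state()["ee_pos"])
E
```

```text
[0.64476472 0.16394453 0.18852445] [[224, 112], [67, 122], [77, 239], [226, 239]]
[0.64436318 0.08003174 0.04852497]
```

Request:
drive_tool(series=[0,0,0,0,-0.06,0,-1,0,0,0,0,-0.12,0,-1,0,0,0,0,-0.18,0,-1,0,0,0,0,-0.24,0,-1,0,0,0,0,-0.3,0,-1,0,0,0,0,-0.36,0,-1,0,0,0,0,-0.42,0,-1,0,0,0,0,-0.45,0,-1,0,0,0,0,-0.45,0,-1])

```text
time: 6.37
ee_pos: [0.6265, 0.0799, 0.0484]
eef_rot: [0.707, 0.707, -0.0, -0.0]
ft_force: [1.3, -0.3, -0.3]
width: 0.0004
grip_force: 0.3
```

Request:
drive_tool(series=[0,0,0,0,0.4,0,-1,0,0,0,0,0.8,0,-1,0,0,0,0,1,-1,-1,0,0,0,-0.5,0.5,-2,-1,0,0,0,-1,-0.5,-3,-1,0,0,0,-2,-1,-4,-1,0,0,0,-2,-1.8,-4.5,-1,0,0,0,-2,-1.8,-4.5,-1,0,0,0,-2,-1.8,-4.5,-1,0,0,0,-2,-1.8,-4.5,-1])

```text
time: 7.2
ee_pos: [0.5547, -0.0007, 0.2299]
eef_rot: [0.708, 0.707, 0.001, 0.001]
ft_force: [1.0, 0.7, 0.2]
width: 0.0007
grip_force: 0.0
```

```bash
cat >> m.py <<'E'
def edges(a,c,cen=(.556,.092)):
    """Screen edges as lines: fit each side in world on the sloped top; returns corner guesses"""
    k,p=screen(a,225);return p
E
python3 - <<'E'
from m import *
c,a=lines(.05,"w6");k,p=screen(a,225);print(c["xyz"],p.tolist())
# screen corners on the sloped top plane
q=sorted(p.tolist(),key=lambda t:t[1]);T=cast(c,q,[.031 if t[1]<120 else .047 for t in q]);print(T.round(4).tolist())
u,v=np.mean(T[:2],0),np.mean(T[2:],0);print("L mid",u,"R mid",v,"yaw",np.arctan2(-(u-v)[0],(u-v)[1]))
cv2.imwrite("pics/w6c.png",cv2.resize(a[0:225,165:350,::-1],None,fx=2.6,fy=2.6,interpolation=cv2.INTER_CUBIC))
E
```

```text
[0.554443   0.08321431 0.3697655 ] [[217, 36], [217, 171], [302, 172], [302, 37]]
[[0.5137, 0.1568, 0.031], [0.609, 0.1561, 0.031], [0.5132, 0.0035, 0.047], [0.6089, 0.0022, 0.047]]
L mid [0.56131859 0.15645636 0.031     ] R mid [0.5610646  0.00281311 0.047     ] yaw -0.00165313008778602
```

View pics/w6c.png

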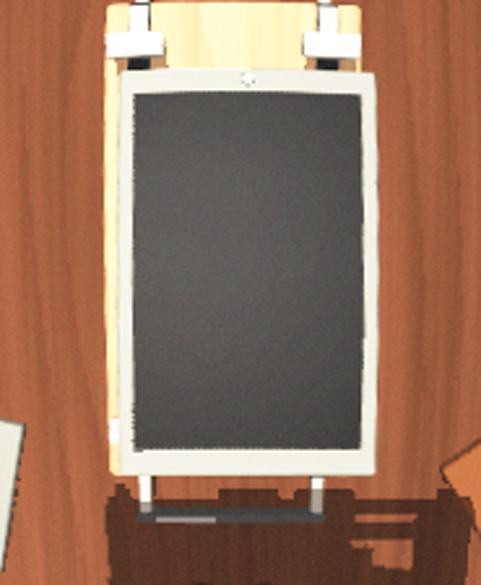

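Nearly square now and still about 7 mm off in x: screen columns 217–302, dock axis column about 254. One more push of 7 mm.

Request:
drive_tool(series=[0,0,0,0.5,0.9,0,-1,0,0,0,1,1.8,0,-1,0,0,0,1.5,2.6,0,-1,0,0,0,2.05,2.6,0.5,-1,0,0,0,2.05,2.6,1.5,-1,0,0,0,2.05,2.6,2.5,-1,0,0,0,2.05,2.6,3.5,-1,0,0,0,2.05,2.6,4.3,-1,0,0,0,2.05,2.6,4.55,-1,0,0,0,2.05,2.6,4.55,-1])

```text
time: 8.08
ee_pos: [0.6564, 0.0824, 0.0418]
eef_rot: [0.707, 0.708, -0.003, -0.002]
ft_force: [-1.1, -0.0, 1.2]
width: 0.0004
grip_force: 0.0
```

Request:
drive_tool(series=[0,0,0,0,-0.3,0,-1,0,0,0,0,-0.6,0,-1,0,0,0,0,-0.75,0,-1,0,0,0,0,-0.83,0,-1,0,0,0,0,-0.88,0,-1,0,0,0,0,-0.93,0,-1,0,0,0,0,-0.98,0,-1,0,0,0,0,-1,0,-1,0,0,0,0,-1,0,-1,0,0,0,0,-1,0,-1])

```text
time: 8.92
ee_pos: [0.6193, 0.082, 0.0467]
eef_rot: [0.707, 0.707, 0.0, 0.0]
ft_force: [2.0, -0.2, 0.8]
width: 0.0005
grip_force: 1.3
```

Request:
drive_tool(series=[0,0,0,0,0.4,0,-1,0,0,0,0,0.8,0,-1,0,0,0,0,1,-1,-1,0,0,0,-0.5,0.5,-2,-1,0,0,0,-1,-0.5,-3,-1,0,0,0,-2,-1,-4,-1,0,0,0,-2,-1.6,-4.5,-1,0,0,0,-2,-1.6,-4.5,-1,0,0,0,-2,-1.6,-4.5,-1,0,0,0,-2,-1.6,-4.5,-1])

```text
time: 9.75
ee_pos: [0.5547, 0.0013, 0.2276]
eef_rot: [0.708, 0.707, 0.001, 0.001]
ft_force: [0.5, 0.5, -0.4]
width: 0.0005
grip_force: 0.0
```

```bash
cat > meas.py <<'E'
from m import *
c,a=lines(.05,__import__("sys").argv[1]);k,p=screen(a,225);print(c["xyz"],p.tolist())
q=sorted(p.tolist(),key=lambda t:t[1]);T=cast(c,q,[.031 if t[1]<120 else .047 for t in q])
u,v=np.mean(T[:2],0),np.mean(T[2:],0);print("L mid",u,"R mid",v,"yaw",np.arctan2(-(u-v)[0],(u-v)[1]))
# white/pale things: print runs on a few rows across the dock ends
g=cv2.cvtColor(a,cv2.COLOR_RGB2HSV);m=(g[...,2]>150)&((g[...,1]<110))
for row in list(range(2,34,3))+list(range(180,200,3)):
    x=np.flatnonzero(np.diff(m[row,150:360].astype(int)))+150.5;print(row,x.tolist())
E
python3 meas.py w7
```

```text
[0.55456193 0.08524878 0.36748291] [[210, 38], [211, 174], [297, 174], [297, 38]]
L mid [0.55442621 0.15626314 0.031     ] R mid [0.5546987  0.00254956 0.047     ] yaw 0.001772720255044062
2 [222.5, 286.5, 288.5, 292.5]
5 [205.5, 286.5, 287.5, 303.5]
8 [205.5, 221.5, 222.5, 286.5, 287.5, 303.5]
11 [205.5, 221.5, 222.5, 303.5]
14 [204.5, 303.5]
17 [204.5, 303.5]
20 [204.5, 303.5]
23 [204.5, 206.5, 210.5, 212.5, 222.5, 223.5, 225.5, 226.5, 228.5, 286.5, 293.5, 303.5]
26 [204.5, 208.5, 228.5, 282.5, 302.5, 303.5]
29 [204.5, 303.5]
32 [203.5, 303.5]
180 [170.5, 203.5, 303.5]
183 [170.5, 203.5, 303.5]
186 [169.5, 217.5, 222.5, 284.5, 289.5]
189 [169.5, 217.5, 222.5, 284.5, 288.5]
192 [169.5, 217.5, 222.5, 284.5, 288.5]
195 [168.5, 218.5, 222.5, 284.5, 288.5]
198 [168.5, 218.5, 222.5, 284.5, 288.5]
```

Request:
drive_tool(series=[0,0,0,-0.6,0,0,-1,0,0,0,-1.2,0,0,-1,0,0,0,-1.2,0,1,-1,0,0,0,-1.2,0,2,-1,0,0,0,-1.2,0,3,-1,0,0,0,-1.2,0,3.8,-1,0,0,0,-1.2,0,4.15,-1,0,0,0,-1.2,0,4.15,-1,0,0,0,-1.2,0,4.15,-1])

```text
time: 10.55
ee_pos: [0.5543, -0.0453, 0.059]
eef_rot: [0.707, 0.707, -0.001, -0.001]
ft_force: [-0.2, -0.0, 0.8]
width: 0.0005
grip_force: 0.0
```

Request:
drive_tool(series=[0,0,0,0.15,0,0,-1,0,0,0,0.3,0,0,-1,0,0,0,0.4,0,0,-1,0,0,0,0.5,0,0,-1,0,0,0,0.6,0,0,-1,0,0,0,0.7,0,0,-1,0,0,0,0.8,0,0,-1,0,0,0,0.8,0,0,-1])

```text
time: 11.22
ee_pos: [0.555, -0.0132, 0.0606]
eef_rot: [0.707, 0.707, 0.0, -0.0]
ft_force: [-0.4, 0.2, -0.4]
width: 0.0006
grip_force: 0.0
```

```bash
python3 - <<'E'
from m import *
c,a=lines(.05,"w8");print(c["xyz"]);s=telemetry.read_state();print(s["ee_pos"],s["ft_force"])
cv2.imwrite("pics/w8c.png",a[:300,60:460,::-1].repeat(2,0).repeat(2,1))
E
```

```text
[0.55483725 0.07069444 0.20045972]
[ 0.55498161 -0.01356509  0.0605724 ] [-0.01193579 -0.4540437  -0.75483961]
```

View pics/w8c.png

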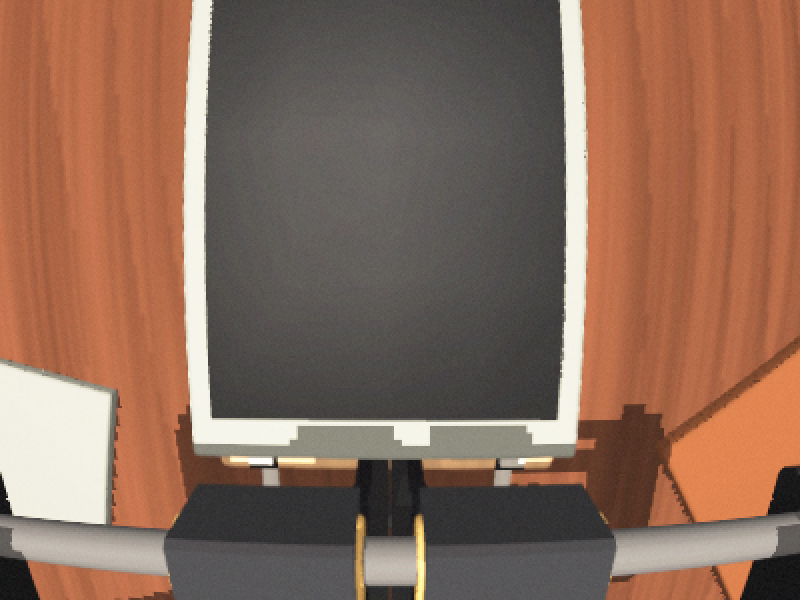

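The picture shows the shut fingers centred in the gap at about (390,465) in crop pixels. They are right behind the tablet's end edge, which is at row 455. I'll push slowly and watch the force.

Request:
drive_tool(series=[0,0,0,0.03,0,0,-1,0,0,0,0.06,0,0,-1,0,0,0,0.09,0,0,-1,0,0,0,0.12,0,0,-1,0,0,0,0.15,0,0,-1,0,0,0,0.18,0,0,-1,0,0,0,0.2,0,0,-1,0,0,0,0.2,0,0,-1])

```text
time: 11.93
ee_pos: [0.5547, -0.0069, 0.0603]
eef_rot: [0.707, 0.707, -0.001, 0.0]
ft_force: [-0.7, -5.5, -1.8]
width: 0.0004
grip_force: 2.8
```

```bash
cat > end.py <<'E'
from m import *
c,a=lines(.05,__import__("sys").argv[1]);k,p=screen(a,300)
s=telemetry.read_state();print(s["time"],s["ee_pos"].round(4),s["ft_force"].round(2))
# screen's lower (right) edge: lowest black row below which bright bezel starts, per column off the fingers
g=cv2.cvtColor(a,cv2.COLOR_RGB2HSV);v=g[...,2].astype(int)
for col in(185,200,215,290,305,320):
    d=np.diff(v[100:235,col]);i=int(d.argmax())+100.5
    print(col,i,cast(c,[(col,i)],.05)[0,:2].round(4),end=" | ")
print()
E
python3 end.py w9
```

```text
11.9833 [ 0.5547 -0.0069  0.0603] [-0.43 -5.66 -1.25]
185 209.5 [0.5165 0.0182] | 200 209.5 [0.525  0.0183] | 215 210.5 [0.5333 0.0178] | 290 210.5 [0.5742 0.0177] | 305 210.5 [0.5825 0.0176] | 320 229.5 [0.5919 0.006 ] |
```

Request:
drive_tool(series=[0,0,0,0.03,0,0,-1,0,0,0,0.06,0,0,-1,0,0,0,0.09,0,0,-1,0,0,0,0.12,0,0,-1,0,0,0,0.12,0,0,-1])

```text
time: 12.4
ee_pos: [0.5547, -0.0029, 0.0603]
eef_rot: [0.708, 0.707, -0.001, 0.0]
ft_force: [-0.7, -7.8, -1.4]
width: 0.0009
grip_force: 4.0
```

```bash
python3 end.py w10
```

```text
12.45 [ 0.5548 -0.0029  0.0603] [ 0.21 -8.82 -0.9 ]
185 209.5 [0.5165 0.0223] | 200 209.5 [0.525  0.0223] | 215 210.5 [0.5333 0.0218] | 290 210.5 [0.5742 0.0217] | 305 210.5 [0.5825 0.0217] | 320 210.5 [0.591  0.0216] |
```

Request:
drive_tool(series=[0,0,0,0.03,0,0,-1,0,0,0,0.06,0,0,-1,0,0,0,0.08,0,0,-1,0,0,0,0.08,0,0,-1])

```text
time: 12.78
ee_pos: [0.5547, -0.0003, 0.0603]
eef_rot: [0.708, 0.706, -0.001, 0.001]
ft_force: [-1.0, -10.0, -1.9]
width: 0.0004
grip_force: 4.9
```

```bash
python3 end.py w11
```

```text
12.8333 [ 5.548e-01 -3.000e-04  6.030e-02] [ -0.14 -10.28  -0.66]
185 209.5 [0.5165 0.0249] | 200 210.5 [0.525  0.0243] | 215 229.5 [0.5327 0.0129] | 290 211.5 [0.5742 0.0237] | 305 211.5 [0.5826 0.0236] | 320 210.5 [0.591  0.0241] |
```

Request:
drive_tool(series=[0,0,0,0.02,0,0,-1,0,0,0,0.04,0,0,-1,0,0,0,0.06,0,0,-1,0,0,0,0.07,0,0,-1,0,0,0,0.07,0,0,-1])

```text
time: 13.25
ee_pos: [0.5548, 0.0019, 0.0603]
eef_rot: [0.708, 0.706, -0.001, 0.001]
ft_force: [-0.9, -10.8, -2.0]
width: 0.0005
grip_force: 5.7
```

```bash
python3 end.py w12
```

```text
13.3 [0.5547 0.0019 0.0603] [ -0.75 -11.58  -1.48]
185 210.5 [0.5165 0.0265] | 200 210.5 [0.525  0.0266] | 215 229.5 [0.5327 0.0151] | 290 229.5 [0.5747 0.015 ] | 305 211.5 [0.5826 0.0258] | 320 210.5 [0.591  0.0263] |
```

Request:
drive_tool(series=[0,0,0,0.02,0,0,-1,0,0,0,0.03,0,0,-1,0,0,0,0.03,0,0,-1])

```text
time: 13.55
ee_pos: [0.5547, 0.0029, 0.0603]
eef_rot: [0.708, 0.706, -0.001, 0.001]
ft_force: [0.1, -12.4, -0.4]
width: 0.0006
grip_force: 6.1
```

```bash
python3 end.py w13
```

```text
13.6 [0.5547 0.0029 0.0603] [ -0.71 -12.17  -0.4 ]
185 210.5 [0.5165 0.0275] | 200 210.5 [0.525  0.0275] | 215 229.5 [0.5327 0.0161] | 290 210.5 [0.5742 0.0275] | 305 210.5 [0.5825 0.0274] | 320 210.5 [0.591  0.0273] |
```

Request:
drive_tool(series=[0,0,0,0.02,0,0,-1,0,0,0,0.04,0,0,-1,0,0,0,0.04,0,0,-1])

```text
time: 13.85
ee_pos: [0.5548, 0.0043, 0.0603]
eef_rot: [0.708, 0.706, -0.001, 0.001]
ft_force: [-0.7, -13.5, -1.1]
width: 0.0004
grip_force: 6.4
```

```bash
python3 end.py w14
```

```text
13.9 [0.5547 0.0043 0.0603] [ -0.81 -12.52  -0.66]
185 210.5 [0.5165 0.0289] | 200 210.5 [0.525  0.0289] | 215 229.5 [0.5327 0.0175] | 290 211.5 [0.5743 0.0283] | 305 211.5 [0.5826 0.0282] | 320 210.5 [0.591  0.0287] |
```

Request:
drive_tool(series=[0,0,0,0,0,0.03,-1,0,0,0,0,0,0.06,-1,0,0,0,0,0,0.09,-1,0,0,0,0,0,0.12,-1,0,0,0,0,0,0.12,-1])

```text
time: 14.32
ee_pos: [0.5547, 0.0039, 0.0553]
eef_rot: [0.708, 0.706, -0.002, 0.001]
ft_force: [-1.3, -13.3, -0.9]
width: 0.0002
grip_force: 6.9
```

```bash
python3 end.py w15
```

```text
14.3667 [0.5547 0.0039 0.0553] [  0.33 -13.43  -1.35]
185 210.5 [0.5177 0.0305] | 200 210.5 [0.526  0.0306] | 215 229.5 [0.5334 0.0195] | 290 211.5 [0.5735 0.0299] | 305 211.5 [0.5816 0.0298] | 320 211.5 [0.5898 0.0297] |
```

The tablet's end edge stayed at row 210 while the camera dropped 5 mm, and there is no vertical force. So the tablet's end is coming down with the finger, clear of the lip. I'll keep lowering.

Request:
drive_tool(series=[0,0,0,0.01,0,0.04,-1,0,0,0,0.01,0,0.08,-1,0,0,0,0.01,0,0.12,-1,0,0,0,0.01,0,0.16,-1,0,0,0,0.01,0,0.2,-1,0,0,0,0.01,0,0.24,-1,0,0,0,0.01,0,0.27,-1,0,0,0,0.01,0,0.27,-1])

```text
time: 15.03
ee_pos: [0.5547, 0.0037, 0.0444]
eef_rot: [0.708, 0.706, -0.002, 0.001]
ft_force: [0.8, -15.2, -1.5]
width: 0.0006
grip_force: 7.7
```

```bash
python3 end.py w16
```

```text
15.0833 [0.5547 0.0037 0.0445] [ -0.15 -15.97  -1.6 ]
185 211.5 [0.5205 0.0342] | 200 211.5 [0.5281 0.0342] | 215 212.5 [0.5355 0.0337] | 290 212.5 [0.5722 0.0336] | 305 230.5 [0.5802 0.0237] | 320 232.5 [0.5881 0.0224] |
```

Request:
drive_tool(series=[0,0,0,0,0,0.02,-1,0,0,0,0,0,0.04,-1,0,0,0,0,0,0.04,-1])

```text
time: 15.33
ee_pos: [0.5547, 0.0037, 0.0429]
eef_rot: [0.708, 0.706, -0.002, 0.001]
ft_force: [0.0, -15.4, -2.1]
width: 0.0005
grip_force: 7.8
```

```bash
python3 end.py w17
```

```text
15.3833 [0.5547 0.0037 0.0429] [  0.98 -15.88  -1.29]
185 212.5 [0.5208 0.0342] | 200 212.5 [0.5284 0.0343] | 215 212.5 [0.5358 0.0343] | 290 213.5 [0.572  0.0337] | 305 212.5 [0.5793 0.0341] | 320 233.5 [0.5878 0.0226] |
```

Request:
drive_tool(series=[0,0,0,-0.03,0,0,-1,0,0,0,-0.06,0,0,-1,0,0,0,-0.1,0,0,-1,0,0,0,-0.14,0,0,-1,0,0,0,-0.18,0,0,-1,0,0,0,-0.22,0,0,-1,0,0,0,-0.26,0,0,-1,0,0,0,-0.3,0,0,-1,0,0,0,-0.34,0,0,-1,0,0,0,-0.34,0,0,-1])

```text
time: 16.22
ee_pos: [0.555, -0.0054, 0.0434]
eef_rot: [0.707, 0.707, 0.0, -0.0]
ft_force: [-0.6, -2.7, -1.1]
width: 0.0005
grip_force: 1.5
```

```bash
python3 end.py w18
```

```text
16.2667 [ 0.555  -0.0055  0.0433] [-0.33 -3.11 -1.45]
185 211.5 [0.521  0.0252] | 200 211.5 [0.5285 0.0253] | 215 211.5 [0.5359 0.0254] | 290 212.5 [0.5723 0.0248] | 305 212.5 [0.5797 0.0248] | 320 212.5 [0.5872 0.0247] |
```

Request:
drive_tool(series=[0,0,0,-0.04,0,0,-1,0,0,0,-0.08,0,0,-1,0,0,0,-0.12,0,0,-1,0,0,0,-0.2,0,-0.03,-1,0,0,0,-0.3,0,-0.2,-1,0,0,0,-0.6,0,-1,-1,0,0,0,-0.5,0,-2,-1,0,0,0,0,0,-3,-1,0,0,0,0.2,0,-4,-1,0,0,0,0.2,0,-4.6,-1])

```text
time: 17.1
ee_pos: [0.5558, 0.0047, 0.2325]
eef_rot: [0.706, 0.708, 0.002, 0.001]
ft_force: [1.5, 1.0, 0.5]
width: 0.0006
grip_force: 0.0
```

Request:
drive_tool(series=[0,0,0,0,0,0,-1,0,0,0,0,0,0,-1,0,0,0,0,0,0,-1])

```text
time: 17.35
ee_pos: [0.5546, 0.0019, 0.2269]
eef_rot: [0.707, 0.707, -0.0, -0.0]
ft_force: [-0.4, 1.1, -0.9]
width: 0.0002
grip_force: 0.0
```

```bash
cat > fin.py <<'E'
from m import *
c,a=lines(.05,__import__("sys").argv[1]);k,p=screen(a,225);print(c["xyz"],p.tolist())
q=sorted(p.tolist(),key=lambda t:t[1]);T=cast(c,q,.03)
u,v=np.mean(T[:2],0),np.mean(T[2:],0);print("L",u,"R",v,"len",np.linalg.norm(u-v),"centre",(u+v)/2,"yaw",np.arctan2(-(u-v)[0],(u-v)[1]))
print("dims",[np.linalg.norm(T[i]-T[j]).round(4) for i,j in((0,1),(2,3))])
g=cv2.cvtColor(a,cv2.COLOR_RGB2HSV);m=(g[...,2]>150)&((g[...,1]<110))
for row in list(range(2,34,3))+list(range(168,200,3)):
    x=np.flatnonzero(np.diff(m[row,150:360].astype(int)))+150.5;print(row,x.tolist())
w=(g[...,2]>225)&(g[...,1]<25)
for col in(215,219,225,283,290,295):
    y=np.flatnonzero(np.diff(w[:215,col].astype(int)))+.5
    print("col",col,y.tolist(),cast(c,[(col,t) for t in y],.038)[:,1].round(4).tolist() if len(y) else "")
E
python3 fin.py w19
```

```text
[0.55468095 0.08588802 0.36673237] [[211, 25], [212, 158], [294, 159], [297, 26]]
L [0.5543397  0.17192875 0.03      ] R [0.55305301 0.01757858 0.03      ] len 0.15435553724651557 centre [0.55369636 0.09475367 0.03      ] yaw -0.008335939100771867
dims [np.float64(0.096), np.float64(0.0952)]
2 [214.5, 222.5, 223.5, 279.5, 287.5, 295.5]
5 [205.5, 303.5]
8 [205.5, 304.5]
11 [205.5, 304.5]
14 [205.5, 304.5]
17 [204.5, 226.5, 227.5, 304.5]
20 [204.5, 207.5, 227.5, 283.5, 302.5, 304.5]
23 [203.5, 304.5]
26 [203.5, 210.5, 297.5, 303.5]
29 [204.5, 210.5, 297.5, 303.5]
32 [204.5, 210.5, 297.5, 304.5]
168 [173.5, 205.5, 301.5]
171 [172.5, 206.5, 229.5, 230.5, 301.5]
174 [172.5, 206.5, 228.5, 230.5, 301.5]
177 [171.5, 206.5, 222.5, 223.5, 300.5]
180 [171.5, 206.5, 222.5, 223.5, 284.5, 285.5, 300.5]
183 [170.5, 207.5, 222.5, 223.5, 284.5, 285.5, 300.5]
186 [170.5, 215.5, 223.5, 284.5, 292.5]
189 [169.5, 218.5, 222.5, 285.5, 289.5]
192 [169.5, 218.5, 222.5, 285.5, 289.5]
195 [168.5, 218.5, 222.5, 285.5, 289.5]
198 [168.5, 218.5, 222.5, 284.5, 288.5]
col 215 [16.5, 20.5, 24.5, 159.5, 165.5, 166.5, 175.5] [0.1804, 0.1757, 0.1709, 0.0181, 0.0111, 0.0099, -0.0007]
col 219 [16.5, 20.5, 24.5, 159.5, 165.5, 166.5, 192.5] [0.1802, 0.1754, 0.1707, 0.018, 0.011, 0.0099, -0.0213]
col 225 [7.5, 16.5, 20.5, 23.5, 159.5, 165.5, 166.5, 175.5] [0.1908, 0.1799, 0.1751, 0.1716, 0.018, 0.011, 0.0098, -0.0008]
col 283 [7.5, 16.5, 20.5, 23.5, 159.5, 165.5, 166.5, 176.5] [0.1907, 0.1798, 0.1751, 0.1715, 0.0179, 0.0109, 0.0098, -0.002]
col 290 [17.5, 20.5, 24.5, 159.5, 165.5, 166.5, 186.5] [0.179, 0.1754, 0.1706, 0.018, 0.011, 0.0098, -0.014]
col 295 [17.5, 20.5, 24.5, 159.5, 165.5, 166.5, 176.5] [0.1792, 0.1757, 0.1709, 0.018, 0.011, 0.0098, -0.002]
```

```bash
python3 - <<'E'
import cv2
for n in("w3","w7","w19"):
    a=cv2.imread(f"pics/{n}.png")
    for col in(214,292):
        if n=="w3" and col==292: continue
        print(n,col,"L",a[2:30,col].min(1).tolist())
        print("   R from 155",a[155:192,col].min(1).tolist())
E
```

```text
w3 214 L [251, 251, 251, 251, 251, 251, 251, 252, 251, 251, 255, 254, 255, 255, 255, 251, 252, 251, 245, 106, 35, 32, 36, 38, 37, 93, 194, 196]
   R from 155 [198, 201, 126, 58, 45, 46, 46, 101, 238, 245, 245, 243, 253, 254, 251, 250, 244, 242, 233, 231, 231, 232, 233, 234, 234, 235, 198, 201, 162, 91, 64, 68, 63, 36, 39, 35, 39]
w7 214 L [98, 183, 211, 221, 226, 230, 225, 208, 209, 207, 222, 237, 254, 255, 255, 255, 255, 253, 253, 254, 233, 95, 56, 44, 40, 36, 151, 233]
   R from 155 [78, 78, 79, 76, 74, 75, 75, 72, 75, 73, 73, 74, 71, 73, 71, 69, 72, 70, 67, 66, 109, 233, 233, 233, 233, 232, 231, 232, 231, 199, 101, 72, 68, 62, 38, 40, 38]
w7 292 L [133, 152, 252, 252, 252, 252, 252, 252, 252, 252, 252, 253, 253, 254, 254, 254, 253, 252, 253, 253, 249, 124, 38, 43, 42, 39, 172, 233]
   R from 155 [71, 70, 69, 67, 71, 71, 65, 68, 70, 66, 66, 68, 63, 63, 61, 67, 63, 66, 65, 63, 109, 230, 230, 231, 230, 229, 230, 231, 230, 208, 91, 62, 36, 36, 35, 33, 33]
w19 214 L [133, 190, 197, 204, 192, 172, 245, 255, 255, 255, 255, 254, 253, 254, 253, 176, 121, 125, 129, 216, 237, 237, 237, 91, 85, 89, 85, 93]
   R from 155 [54, 52, 54, 52, 166, 217, 227, 225, 224, 227, 225, 191, 249, 250, 250, 248, 247, 248, 249, 249, 249, 223, 212, 209, 209, 210, 208, 210, 208, 191, 131, 67, 40, 40, 36, 41, 37]
w19 292 L [252, 252, 252, 251, 252, 252, 252, 253, 253, 253, 253, 252, 252, 253, 253, 235, 121, 127, 130, 227, 234, 233, 232, 162, 79, 78, 79, 82]
   R from 155 [50, 49, 50, 50, 87, 209, 224, 224, 222, 224, 226, 152, 249, 250, 249, 248, 253, 254, 254, 251, 253, 243, 238, 238, 239, 241, 241, 241, 209, 212, 212, 202, 80, 36, 37, 35, 38]
```

The tablet lies flat and square, with its screen at columns 211–297 and rows 25–159. Friction has left it about 2.3 mm left of centre: the left jaw is pushed about 7 mm and the right about 3 mm. I'll nudge it back through the left gap.

Request:
drive_tool(series=[0,0,0,0.9,0,0,-1,0,0,0,1.8,0,0,-1,0,0,0,2.7,0,0,-1,0,0,0,3.6,0,0,-1,0,0,0,4.4,0,0,-1,0,0,0,5.1,0,0,-1,0,0,0,5.1,0,1,-1,0,0,0,5.1,0,2,-1,0,0,0,5.1,0,3,-1,0,0,0,5.1,0,3.2,-1])

```text
time: 18.23
ee_pos: [0.5506, 0.2043, 0.0914]
eef_rot: [0.707, 0.707, -0.006, -0.002]
ft_force: [-1.0, -1.1, -1.2]
width: 0.0002
grip_force: 0.0
```

Request:
drive_tool(series=[0,0,0,0,0,0.4,-1,0,0,0,0,0,0.8,-1,0,0,0,0,0,1.15,-1,0,0,0,0,0,1.3,-1,0,0,0,0,0,1.3,-1,0,0,0,0,0,1.3,-1])

```text
time: 18.73
ee_pos: [0.5553, 0.2064, 0.0481]
eef_rot: [0.707, 0.707, 0.0, 0.0]
ft_force: [-0.3, 0.3, -0.4]
width: 0.0002
grip_force: 0.0
```

Request:
drive_tool(series=[0,0,0,-0.1,0,0,-1,0,0,0,-0.15,0,0,-1,0,0,0,-0.2,0,0,-1,0,0,0,-0.23,0,0,-1,0,0,0,-0.23,0,0,-1,0,0,0,-0.23,0,0,-1])

```text
time: 19.23
ee_pos: [0.5551, 0.1972, 0.0476]
eef_rot: [0.707, 0.707, 0.0, 0.0]
ft_force: [-0.5, 0.0, -0.2]
width: 0.0001
grip_force: 0.0
```

Request:
drive_tool(series=[0,0,0,-0.02,0,0.05,-1,0,0,0,-0.04,0,0.05,-1,0,0,0,-0.06,0,0.05,-1,0,0,0,-0.08,0,0.05,-1,0,0,0,-0.08,0,0.05,-1])

```text
time: 19.65
ee_pos: [0.5549, 0.1942, 0.0453]
eef_rot: [0.707, 0.707, 0.0, -0.0]
ft_force: [-0.4, 1.3, -0.4]
width: 0.0003
grip_force: 0.5
```

Request:
drive_tool(series=[0,0,0,-0.02,0,0,-1,0,0,0,-0.03,0,0,-1,0,0,0,-0.03,0,0,-1])

```text
time: 19.9
ee_pos: [0.5549, 0.1931, 0.0453]
eef_rot: [0.707, 0.707, 0.0, -0.0]
ft_force: [-0.2, 1.8, -1.7]
width: 0.0004
grip_force: 1.2
```

Request:
drive_tool(series=[0,0,0,-0.02,0,0,-1,0,0,0,-0.03,0,0,-1,0,0,0,-0.03,0,0,-1])

```text
time: 20.15
ee_pos: [0.5549, 0.1919, 0.0453]
eef_rot: [0.707, 0.707, 0.0, -0.0]
ft_force: [-2.1, 3.8, -2.1]
width: 0.0
grip_force: 1.8
```

Request:
drive_tool(series=[0,0,0,0.1,0,0,-1,0,0,0,0.3,0,0,-1,0,0,0,0.3,0,-1,-1,0,0,0,0.3,0,-2,-1,0,0,0,0,0,-3,-1,0,0,0,-1,0,-4,-1,0,0,0,-2,0,-4.5,-1,0,0,0,-3,0,-4.5,-1,0,0,0,-4,0,-4.5,-1,0,0,0,-4.75,0,-4.5,-1])

```text
time: 20.98
ee_pos: [0.5553, 0.0005, 0.2269]
eef_rot: [0.707, 0.707, 0.001, 0.001]
ft_force: [1.4, 0.3, -0.1]
width: 0.0008
grip_force: 0.0
```

Request:
drive_tool(series=[0,0,0,0,0,0,-1,0,0,0,0,0,0,-1,0,0,0,0,0,0,-1])

```text
time: 21.23
ee_pos: [0.5552, 0.0028, 0.2255]
eef_rot: [0.707, 0.707, 0.0, 0.0]
ft_force: [-0.7, 0.5, -0.7]
width: 0.0004
grip_force: 0.0
```

```bash
python3 fin.py w20 | head -4; python3 - <<'E'
import cv2
a=cv2.imread("pics/w20.png")
for col in(214,292):
    print(col,"L",a[10:30,col].min(1).tolist(),"R155",a[155:180,col].min(1).tolist())
E
```

```text
[0.55505749 0.08667301 0.36537026] [[211, 29], [211, 162], [293, 163], [297, 31]]
L [0.55496827 0.16705373 0.03      ] R [0.55256923 0.01400474 0.03      ] len 0.15306779583372718 centre [0.55376875 0.09052923 0.03      ] yaw -0.015673651044803682
dims [np.float64(0.0956), np.float64(0.0951)]
2 [213.5, 221.5, 230.5, 275.5, 287.5, 295.5]
214 L [237, 244, 255, 255, 255, 255, 255, 254, 254, 253, 244, 122, 122, 199, 237, 238, 236, 235, 171, 90] R155 [51, 54, 54, 56, 52, 52, 57, 48, 173, 221, 226, 226, 226, 225, 224, 138, 249, 249, 249, 248, 255, 255, 255, 254, 253]
292 L [252, 252, 253, 254, 255, 252, 252, 252, 253, 253, 250, 150, 122, 127, 142, 234, 235, 234, 182, 78] R155 [53, 52, 52, 49, 48, 51, 48, 53, 91, 216, 223, 223, 224, 224, 224, 140, 249, 249, 250, 248, 253, 253, 253, 255, 255]
```

```bash
python3 - <<'E'
from m import *
c=get_calibration("wrist");c["xyz"]=np.array([0.55505749,0.08667301,0.36537026])
print("left lip",cast(c,[(214,20.9),(292,21)],.038)[:,1],"right lip",cast(c,[(214,170.0),(292,170.0)],.038)[:,1])
a=cv2.imread("pics/w20.png")[...,::-1];k,p=screen(a,225);k=k[:,0].astype(float)
L=cast(c,k,.03)[:,:2]
ym,yM=L[:,1].min(),L[:,1].max()
mid=(L[:,1]>ym+.02)&(L[:,1]<yM-.02)
for s in(1,-1):
    q=L[mid&(s*(L[:,0]-.554)>0)];f=np.polyfit(q[:,1],q[:,0],1);print("side slope(-yaw)",f[0],"x at .092",np.polyval(f,.092))
xm=abs(L[:,0]-.554)<.035
for s in(1,-1):
    q=L[xm&(s*(L[:,1]-.09)>0)];f=np.polyfit(q[:,0],q[:,1],1);print("end slope(yaw)",f[0],"y",np.polyval(f,.554))
c3=dict(c);c3["xyz"]=np.array([0.55689397,0.08408994,0.36357541])
print("rest",cast(c3,[(214,20.9)],.038)[:,1],cast(c3,[(214,162.6)],.038)[:,1])
E
```

```text
left lip [0.1757177  0.17556814] right lip [0.00699672 0.00706761]
side slope(-yaw) 0.0020997078359816126 x at .092 0.6014533822610006
side slope(-yaw) 0.006687917784956424 x at .092 0.5057315552128949
end slope(yaw) -0.020993512034916718 y 0.16805824662566285
end slope(yaw) -0.01714801951816357 y 0.014151435190852891
rest [0.17264643] [0.01343492]
```

Request:
drive_tool(series=[0,0,0,-0.57,0,0,-1,0,0,0,-0.57,0,1,-1,0,0,0,-0.57,0,2,-1,0,0,0,-0.57,0,3,-1,0,0,0,-0.57,0,3.6,-1,0,0,0,-0.57,0,4,-1,0,0,0,-0.57,0,4.25,-1,0,0,0,-0.57,0,4.4,-1,0,0,0,-0.57,0,4.5,-1,0,0,0,-0.57,0,4.5,-1])

```text
time: 22.12
ee_pos: [0.5553, -0.0201, 0.0455]
eef_rot: [0.707, 0.707, 0.0, 0.0]
ft_force: [0.0, -0.1, 1.0]
width: 0.0006
grip_force: 0.0
```

Request:
drive_tool(series=[0,0,0,0.1,0,0,-1,0,0,0,0.2,0,0,-1,0,0,0,0.25,0,0,-1,0,0,0,0.28,0,0,-1,0,0,0,0.3,0,0,-1,0,0,0,0.3,0,0,-1])

```text
time: 22.62
ee_pos: [0.5553, -0.0088, 0.0457]
eef_rot: [0.707, 0.707, 0.0, 0.0]
ft_force: [0.4, -0.5, 0.9]
width: 0.0005
grip_force: 0.4
```

Request:
drive_tool(series=[0,0,0,0.02,0,0,-1,0,0,0,0.04,0,0,-1,0,0,0,0.04,0,0,-1])

```text
time: 22.87
ee_pos: [0.5552, -0.0076, 0.0455]
eef_rot: [0.707, 0.707, -0.0, 0.0]
ft_force: [0.1, -3.4, 2.6]
width: 0.0001
grip_force: 1.8
```

Request:
drive_tool(series=[0,0,0,-0.1,0,0,-1,0,0,0,-0.28,0,0,-1,0,0,0,-0.28,0,-1,-1,0,0,0,-0.28,0,-2,-1,0,0,0,0,0,-3,-1,0,0,0,0.2,0,-4,-1,0,0,0,0.2,0,-4.5,-1,0,0,0,0.2,0,-4.5,-1,0,0,0,0.2,0,-4.5,-1,0,0,0,0.2,0,-4.5,-1])

```text
time: 23.7
ee_pos: [0.5544, 0.0005, 0.2241]
eef_rot: [0.707, 0.707, -0.001, -0.001]
ft_force: [0.6, -0.3, -0.6]
width: 0.0005
grip_force: 0.0
```

```bash
python3 fin.py w21 | head -3; python3 - <<'E'
import cv2
a=cv2.imread("pics/w21.png")
for col in(214,292):
    print(col,"L",a[10:30,col].min(1).tolist(),"R155",a[155:180,col].min(1).tolist())
E
```

```text
[0.55458821 0.08446309 0.36395287] [[211, 25], [212, 158], [295, 159], [297, 25]]
L [0.55382758 0.17045442 0.03      ] R [0.55315588 0.01677989 0.03      ] len 0.15367599896915837 centre [0.55349173 0.09361716 0.03      ] yaw -0.004370864726230386
dims [np.float64(0.0952), np.float64(0.0956)]
214 L [255, 255, 255, 253, 253, 253, 230, 117, 128, 226, 237, 237, 236, 236, 122, 90, 86, 88, 88, 88] R155 [55, 53, 53, 53, 129, 215, 225, 226, 225, 227, 223, 177, 250, 250, 250, 248, 253, 254, 255, 254, 249, 198, 209, 209, 208]
292 L [255, 255, 255, 252, 253, 253, 242, 118, 127, 125, 128, 227, 234, 234, 159, 79, 79, 80, 82, 78] R155 [50, 50, 53, 49, 54, 210, 223, 224, 226, 222, 223, 209, 171, 248, 249, 249, 247, 253, 252, 249, 253, 248, 242, 242, 244]
```

The tablet is now centred: the left jaw is pushed about 4.9 mm and the right about 4.0 mm. It is flat and square, and the arm is clear, so I'm handing in.

```bash
python3 -c "
from bench import r;print(r.close_job())"
```

```text
the job is handed in; nothing more can be done
None
```

The job is handed in: the tablet lies flat and square on the dock, held by both jaws and centred to within about 1 mm by my camera estimate. On my first approach I closed the gripper while descending and dragged it about 45 mm sideways, so I pushed it back before docking, and afterwards I nudged it to centre because friction had left it about 2 mm off.

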